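# Load the harmonica and lift out the organiser tray

## Robot

A 6-joint arm with a two-finger parallel gripper is mounted at the origin on the work surface. World frame = base frame: x ahead of the robot, y to its left, z up, the work surface at z = 0. Lengths are in m, angles in degrees, forces in N, time in s.
With the tool pointing down it reaches from about 0.4 to 0.825 m from the base axis. Payload 7 kg.
Tool frame: the origin (TCP) lies at the very end of the fingers, on their centre line; the grasp point (between the pads) lies 19 mm behind it (ctrl.hold_point_z is the distance from the TCP to the grasp point, in m); z points along the fingers, y is the line along which they close (so a half turn about z gives the same grasp; the last joint's range is limited). The gripper opens to 88 mm and grips with 3 to 60 N. Pads are 19 mm wide; open, the fingers measure 130 mm over their backs; the gripper's body (78 mm by 193 mm) begins 47 mm behind the grasp point.
Start: joints at [-49.842, 20.546, 0.682, 0, -70.136, -16.507], TCP at [0.271, -0.618, 0.227] pointing down, gripper open.
Joint ranges: [-176.03, 176.03], [-82.01, 121.73], [-58.28, 71.71], [-173.87, 95.51], [-174.79, -0.11], [-173.66, 173.66]. Speed limits (degrees/s): [136.94, 136.94, 172.46, 180, 180, 180].

## Interface

Orientations are given as [roll, pitch, yaw] about the fixed x, y, z axes, in that order (R = Rz(yaw) Ry(pitch) Rx(roll)).
In Python, from plant import sensors, viewer, workorder, ctrl gives the robot as it stands.
- The arm moves only by the shell command python3 -m pendant 'ROWS'. ROWS is JSON, a list of rows, each a list of 3 entries, a list of its own where there are three numbers: the opening, from -1 (shut) to 1 (fully open), so that 0 is half open, then the shift along the tool's x, y, z in m, then the turn, a rotation vector about the tool's x, y, z in degrees. A call has 1 to 10 rows; each row is the pose to reach, as a shift and turn from the pose commanded when the call began, along the tool's axes at that moment; what a row does not reach only later rows make up. A row lasts 1/12 s, in which the tool goes at most 41.7 mm and 7.16 degrees, less where a joint would pass 70% of its speed; a pose out of reach is approached as far as the arm can. A call with a gripper value outside its range is refused whole. The fingers move at their own pace and stop on an object; the grip force is fixed at half the most. Time passes only in rows, so rows that repeat a pose let the fingers close. It gives the time, the measured TCP pose, the force, the opening and the grip force at its end, in the units of the state.
- sensors.get_obs(): the state, without advancing time (a new reading comes with each control period).
- viewer.snapshot(name): name is "side" or "top" or "wrist"; returns the picture (384x512x3 uint8, red, green, blue); there is no depth.
- viewer.camera_params(name): a dict with "fx", "fy", "cx", "cy" (pixels), "extrinsics" (4x4, takes a point from world to camera coordinates). Camera axes: x right, y up, looking along -z (the intrinsics and any distortion apply to the point x, -y, -z); pixel columns grow to the right and rows downward; lengths in m; the calibration is good to about 2 mm. A picture is of the moment at which its call begins: read the wrist's pose just before it. camera_params takes no time and is no camera call; for the wrist camera it gives the pose at the moment of the call.
- workorder.close_job(): hands the job in; it is judged then, once.
The state is a dict: "clock": time; "joint_pos": joint angles; "qvel": joint speeds; "tau": joint torques, N m; "tool_pos": TCP position; "orientation": TCP orientation; "force": force on the tool from outside, world axes, zero at the start; "moment": the same for the moment, N m; "opening": finger opening in m; "gripper_force": force on a finger pad.
Only numpy, scipy, OpenCV 4.12 (cv2) and the standard library are available. Lean on these libraries where they do the work, as an engineer would, in place of code of your own. Each camera call takes 0.05 s, during which the arm holds its last target. There are 200 camera calls.

## Task

Put the chrome harmonica into its pocket in the upper tray of the bamboo organiser so that it sits fully down, flat and square, and let go of it. Then take the tray by its handle, lift it straight up off the lower tier to about 10 cm above it, and finish holding it there over the organiser, steady and level, with the harmonica and the capo still lying in it; do not put it down or let go. Never tip the tray, and leave everything else on the sideboard where it is.

Things in the scene. Friction and masses are not known exactly. Their poses are not given: they have to be found in the camera images.
- harmonica: Chrome ten-hole harmonica with a dark wooden comb: a flat block 28 mm (x) by 102 mm (y, its long axis) by 24 mm tall, about 110 g. Origin: centre of its underside, z up. It lies flat and loose on the sideboard to the robot's right, in one of three places shared with the dish and the tin. Either way round in the pocket is right.
- tray: Loose bamboo upper tier, 164 (x) by 170 mm (y), floor 6 mm thick, about 350 g. Origin: centre of underside, at first 70 mm above the sideboard, resting on the lower tier with 3 mm play between four 6 mm cleats. Handle along the middle (x = 0), harmonica pocket on the +x side, capo bay with 14 mm high walls on the -x side. Loaded, it balances within 20 mm of the handle's middle.
- pocket (a point): Centre of the pocket's floor, 55 mm to the tray's +x side, axes as the tray's. The pocket is a rectangular recess 33 mm (x) by 107 mm (y), 8 mm deep; the harmonica when seated stands 16 mm proud of the pocket's rim. 48 mm in x lies between this centre and the handle bar's near face.
- handle (a point): Middle of the handle bar, where to grip it. The bar runs along the tray's y: 124 mm long, 14 mm thick (x), 18 mm tall, its centre 53 mm above the tray's underside, its top 56 mm above the pocket's floor. It stands on two 14 mm posts 55 mm either side of this point; between them it is open below, down to a divider 14 mm above the tray floor. Axes as the tray's.
- organiser: Fixed lower tier of the bamboo organiser, 182 mm (x) by 188 mm (y), top 70 mm above the sideboard. Origin: centre of its underside. Its drawer, with picks in it, faces -x and is left about 32 mm open (leave it).
- capo: Chrome guitar capo, two bars joined at one end, 40 mm by 84 mm by 12 mm tall, about 60 g, lying loose on the tray floor in the bay on the tray's -x side. Origin: centre of its underside.
- dish: Small white ceramic dish, 90 mm across, 28 mm tall, loose bystander. Origin: centre of its underside.
- tin: Closed aluminium tin, 92 by 62 mm, 21 mm tall, loose bystander (wider than the harmonica, does not fit the pocket). Origin: centre of its underside.
- distortion: Black distortion pedal, 120 mm (x) by 70 mm (y), 53 mm tall with its knobs, loose bystander at the back. Origin: centre of its underside.
- slide: Brass guitar slide, a tube 25 mm across and 62 mm tall standing on end, loose bystander at the back. Origin: centre of its underside.
- strings: Flat square cardboard string box, 100 mm square, 14 mm tall, loose bystander at the back. Origin: centre of its underside.
- wah: Aluminium wah pedal, 250 mm (x) by 100 mm (y), up to 90 mm tall, fixed bystander on the robot's left. Origin: centre of its underside.
- treadle_front (a point): Point on the top of the wah pedal's rocking treadle, 60 mm to the +x side of its axle; the treadle turns easily against slight friction (leave it as it is).
There are look-alikes about, which are no part of the job. Leave any pink or red look-alike of the harmonica alone.

How it is judged:
By the outcome, as a careful person would: the job done as asked, in the order asked, and still so for the second after the job is handed in, while the arm keeps its last pose, push and grip.
It also fails if it takes over 54 s, if anything falls off the work surface, if the arm or the gripper's body presses on something with over 40 N, if the wrist force passes 120 N, or if a joint passes its speed limit or range.

## Working session

There is one attempt and no reset: what is moved stays moved. The work goes in short steps, Python scripts to look and compute and a shell command to move; the robot and the scene stay as the last step left them, time stands still between calls to the robot, and variables do not carry over. Pictures are saved under pics/ and viewed, at most 10 in all, crops included, and the job is handed in when it is done.

```bash
mkdir -p pics; ls; cat > h.py <<'E'
import numpy as np, cv2
from plant import sensors, viewer, workorder, ctrl
def snap(n,f):
    p=viewer.camera_params(n); im=viewer.snapshot(n); cv2.imwrite(f'pics/{f}.png',im[...,::-1]); return im,p
def ray(p,u,v,z):
    E=np.array(p["extrinsics"]);R=E[:3,:3];t=E[:3,3]
    c=-R.T@t; d=R.T@np.array([(u-p["cx"])/p["fx"],-(v-p["cy"])/p["fy"],-1.])
    return c+d*(z-c[2])/d[2]
def proj(p,P):
    E=np.array(p["extrinsics"]);q=E[:3,:3]@np.array(P)+E[:3,3]
    return np.array([p["cx"]+p["fx"]*q[0]/-q[2],p["cy"]+p["fy"]*-q[1]/-q[2]])
E
python3 - <<'E'
from h import *
o=sensors.get_obs();print(o)
a,p=snap("top","top1");b,q=snap("side","side1");c,r=snap("wrist","wrist1")
print(p,q,r,ctrl.hold_point_z)
cv2.imwrite('pics/tops.png',cv2.resize(a[...,::-1],(768,576),interpolation=cv2.INTER_CUBIC))
E
```

```text
pics
{'clock': 0.0, 'joint_pos': array([-4.98408634e+01,  2.05917985e+01,  6.36263964e-01, -1.82942499e-02,
       -7.01349849e+01, -1.65056181e+01]), 'qvel': array([ 0.01924323, -0.03330428,  0.01230902, -0.04936523, -0.00502292,
        0.08634948]), 'tau': array([ 5.36458665e-04, -5.82726073e+01,  2.93063325e+01,  6.99733302e+00,
        6.89477936e-03, -1.80313100e-04]), 'tool_pos': array([ 0.2705892 , -0.6178912 ,  0.22564323]), 'orientation': array([ 1.79908324e+02, -9.23045821e-03, -1.56352704e+02]), 'force': array([-0.16876075,  0.22231753, -0.00250082]), 'moment': array([-0.00132555,  0.01702378, -0.05710852]), 'gripper_force': 0.0, 'opening': 0.08768018202486352}
{'fx': 400.1318640404239, 'fy': 400.1318640404239, 'cx': 260.8344848064403, 'cy': 190.41835383636052, 'extrinsics': array([[ 0.01511258, -0.99988427,  0.00174769,  0.02978966],
       [ 0.97966605,  0.01515668,  0.20006175, -0.63635937],
       [-0.20006509, -0.0013113 ,  0.97978173, -1.15813971],
       [ 0.        ,  0.        ,  0.        ,  1.        ]])} {'fx': 433.379245381229, 'fy': 433.379245381229, 'cx': 267.0615522128699, 'cy': 195.4511404209997, 'extrinsics': array([[-0.99215205, -0.12467799,  0.00947169,  0.61215222],
       [ 0.08848671, -0.64659121,  0.75768721, -0.12177863],
       [-0.0883426 ,  0.75257903,  0.65254914, -1.19234092],
       [ 0.        ,  0.        ,  0.        ,  1.        ]])} {'fx': 333.8397909480164, 'fy': 333.8397909480164, 'cx': 259.4029539477774, 'cy': 187.59632724881877, 'extrinsics': array([[-4.02046911e-01,  9.15618640e-01,  8.87228250e-04,
         6.74097782e-01],
       [-8.78716367e-01, -3.85570485e-01, -2.81412416e-01,
         3.59248876e-02],
       [-2.57324365e-01, -1.13920615e-01,  9.59586507e-01,
        -3.91407266e-01],
       [ 0.00000000e+00,  0.00000000e+00,  0.00000000e+00,
         1.00000000e+00]])} 0.0188
```

View pics/tops.png

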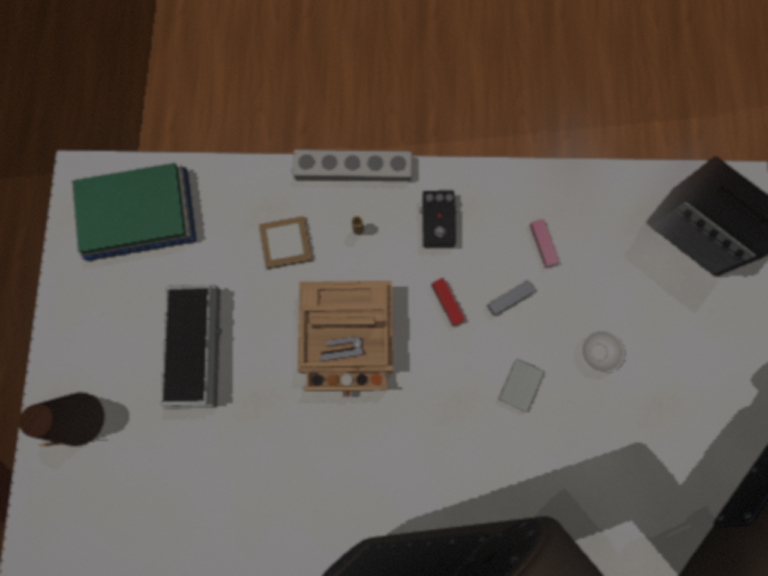

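View pics/side1.png

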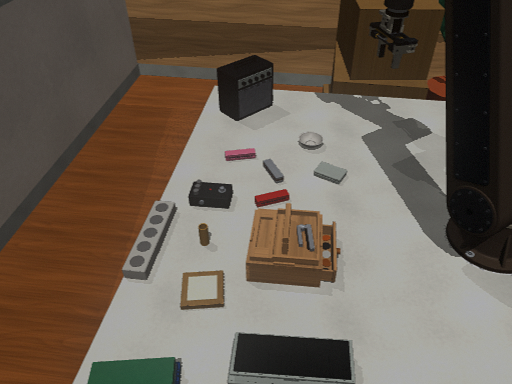

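The top view (768x576) shows four things that could be taken for the harmonica:
- Grey bar at (512,297).
- Red bar at (448,302), a look-alike.
- Pink bar at (545,243), a look-alike.
- Tin at (522,385), too wide.

I choose the grey bar. The organiser is at (345,330), with the pocket on its far side, which is +x. Next I check the choice in a crop and measure.

```bash
python3 - <<'E'
from h import *
a=cv2.imread('pics/top1.png');b=cv2.imread('pics/side1.png')
p=viewer.camera_params("top");q=viewer.camera_params("side")
E=np.array(p["extrinsics"]);print("cam",-E[:3,:3].T@E[:3,3])
c1=cv2.resize(a[175:225,315:375],(480,400),interpolation=cv2.INTER_CUBIC)
c2=cv2.resize(a[180:260,190:270],(400,400),interpolation=cv2.INTER_CUBIC)
cv2.imwrite('pics/crop1.png',np.hstack([c1,c2])[:, :800])
print("rough harm",ray(p,341,198,.024),"red",ray(p,299,201,.02),"handle ends",ray(p,313/1.5,320/1.5,.132),ray(p,376/1.5,320/1.5,.132))
# harmonica mask
roi=a[180:215,320:362]; g=roi.max(2); m=(g<135).astype(np.uint8)
n,l,s,ce=cv2.connectedComponentsWithStats(m); print(s,ce)
i=1+np.argmax(s[1:,4]); c=cv2.findContours((l==i).astype(np.uint8),0,2)[0][0]+[320,180]
r=cv2.minAreaRect(c);bx=cv2.boxPoints(r);print(r,[ray(p,*x,.02).round(3) for x in bx])
E
```

```text
cam [0.39126615 0.03791265 1.26198323]
rough harm [ 0.62360972 -0.21302816  0.024     ] red [ 0.61269941 -0.0812041   0.02      ] handle ends [0.55309415 0.18699196 0.132     ] [0.55493235 0.0673813  0.132     ]
[[        -1 2147483647          0          0          0]
 [         0          0         42         35       1470]] [[ nan  nan]
 [20.5 17. ]]
((340.4999694824219, 196.99998474121094), (40.99999237060547, 33.99999237060547), -0.0) [array([ 0.572, -0.147,  0.02 ]), array([ 0.682, -0.148,  0.02 ]), array([ 0.684, -0.279,  0.02 ]), array([ 0.574, -0.275,  0.02 ])]
```

View pics/crop1.png

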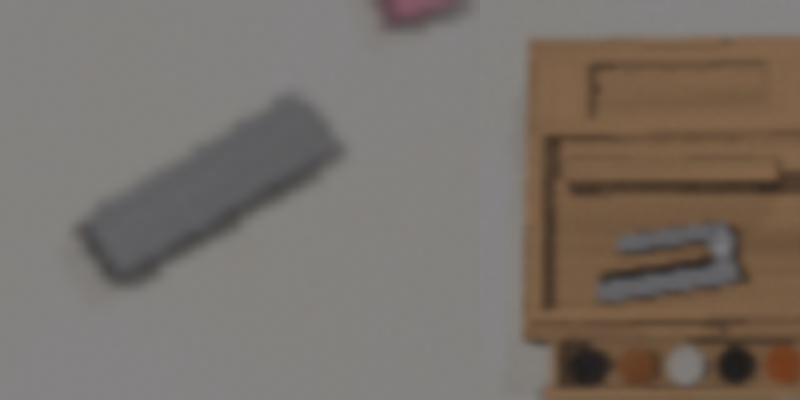

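The crop confirms a plain chrome bar with rounded ends. Its axis runs from crop (105,250) to (310,120), about -57° from +x. I move above it for a wrist view.

```bash
cat >> h.py <<'E'
from scipy.spatial.transform import Rotation as Ro
def rel(pos,yaw):
    o=sensors.get_obs(); R=Ro.from_euler('xyz',o["orientation"],degrees=True)
    T=Ro.from_euler('xyz',[180,0,yaw],degrees=True)
    print("t",round(o["clock"],2),"tcp",o["tool_pos"].round(4),o["orientation"].round(2),"open",round(o["opening"],4),"F",o["force"].round(1))
    print("shift",R.inv().apply(np.array(pos)-o["tool_pos"]).round(4),"turn",(R.inv()*T).as_rotvec(degrees=True).round(2))
E
S='[1,[-0.486,0.229,0],[0,0,-98.8]]'
python3 -m pendant '[[1,[-0.486,0.229,0],[0,0,-98.8]],[1,[-0.486,0.229,0],[0,0,-98.8]],[1,[-0.486,0.229,0],[0,0,-98.8]],[1,[-0.486,0.229,0],[0,0,-98.8]],[1,[-0.486,0.229,0],[0,0,-98.8]],[1,[-0.486,0.229,0],[0,0,-98.8]],[1,[-0.486,0.229,0],[0,0,-98.8]],[1,[-0.486,0.229,0],[0,0,-98.8]],[1,[-0.486,0.229,0],[0,0,-98.8]],[1,[-0.486,0.229,0],[0,0,-98.8]]]'
python3 -c "
from h import *
rel([.62,-.213,.225],-57.5)"
```

```text
clock: 0.98
tool_pos: [0.5457, -0.3025, 0.2266]
orientation: [180.0, 0.0, -84.4]
force: [0.4, -0.9, -0.1]
opening: 0.0875
gripper_force: 0.0
t 0.98 tcp [ 0.5457 -0.3025  0.2266] [180.     0.   -84.37] open 0.0875 F [ 0.4 -0.9 -0.1]
shift [-0.0817 -0.0827  0.0016] turn [ 0.000e+00  1.000e-02 -2.687e+01]
```

```bash
python3 -m pendant '[[1,[-0.08,-0.08,0],[0,0,-27]],[1,[-0.08,-0.08,0],[0,0,-27]],[1,[-0.08,-0.08,0],[0,0,-27]],[1,[-0.08,-0.08,0],[0,0,-27]],[1,[-0.08,-0.08,0],[0,0,-27]],[1,[-0.08,-0.08,0],[0,0,-27]],[1,[-0.08,-0.08,0],[0,0,-27]],[1,[-0.08,-0.08,0],[0,0,-27]]]'
python3 - <<'E'
from h import *
a,p=snap("wrist","w2")
E=np.array(p["extrinsics"]);print("cam",-E[:3,:3].T@E[:3,3],"view",-E[2,:3])
o=sensors.get_obs();print(o["tool_pos"],o["orientation"],proj(p,[.62,-.213,.024]))
E
```

```text
clock: 1.65
tool_pos: [0.6164, -0.2183, 0.2267]
orientation: [180.0, 0.0, -57.9]
force: [-0.3, 0.4, 0.4]
opening: 0.0874
gripper_force: 0.0
cam [ 0.65778033 -0.28210955  0.38605364] view [-0.14973231  0.23798135 -0.95965885]
[ 0.61649033 -0.2183148   0.22676087] [-1.79991283e+02 -5.33735668e-03 -5.79140754e+01] [255.02015079 163.79266073]
```

View pics/w2.png

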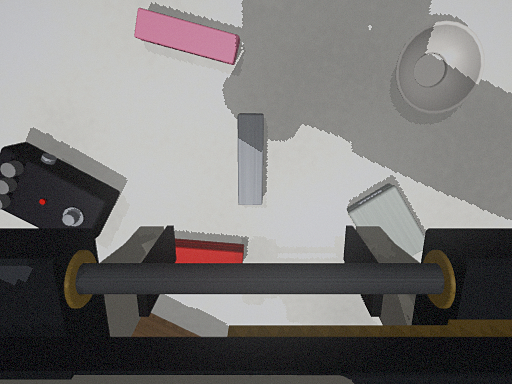

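The wrist view shows the chrome harmonica at columns 239–264, rows 113–205, upright in the image. The red bar is at (210,250) and the pink one at (187,35). I measure its edges.

```bash
python3 - <<'E'
from h import *
a=cv2.imread('pics/w2.png');p=viewer.camera_params("wrist")
for r in (150,165,185,198): print(r,a[r,232:274].mean(1).astype(int))
print(a[106:120,250].mean(1).astype(int),a[198:212,250].mean(1).astype(int))
for uv in [(239,113),(264,113),(239,205),(262,205)]: print(uv,ray(p,*uv,.024).round(4))
P=[ray(p,*uv,.024) for uv in [(239,113),(264,113),(239,205),(262,205)]]
c=np.mean(P,0);d=(P[0]+P[1]-P[2]-P[3])/2;print(c,np.linalg.norm(d),np.degrees(np.arctan2(d[1],d[0])),np.linalg.norm(P[0]-P[1]),np.linalg.norm(P[2]-P[3]))
E
```

```text
150 [197 199 198 197 199 165 133 165 163 156 156 162 159 159 161 163 163 163
 161 158 162 161 154 156 168 156  90  94 102 101 128 110 123 118 130 210
 204 200 198 196 195 195]
165 [199 199 200 200 202 205 127 165 164 158 162 159 162 163 164 168 166 165
 162 159 161 161 155 157 167 159 158 160 163 157 124 117 123 120 115 120
 207 200 199 200 199 197]
185 [197 199 198 198 203 206 123 165 169 161 163 162 163 162 171 166 170 167
 167 165 162 163 159 163 169 161 162 163 166 148 107 123 124 121 142 208
 201 200 198 196 198 195]
198 [198 198 196 196 202 201 137 164 173 163 163 161 165 166 169 171 168 167
 172 168 166 166 160 165 167 164 160 161 168 135 125 202 190 192 191 201
 200 200 199 200 201 199]
[136 135 139 136 138 141 147  80  79  95 106 104 104 105] [172 167 166 166 169 169 161 191 191 202 198 202 200 202]
(239, 113) [ 0.6636 -0.2507  0.024 ]
(264, 113) [ 0.6411 -0.2648  0.024 ]
(239, 205) [ 0.6101 -0.1623  0.024 ]
(262, 205) [ 0.5877 -0.1763  0.024 ]
[ 0.62562308 -0.21349806  0.024     ] 0.103295944635987 -58.869370794874 0.026522364814975725 0.02640054616556815
```

```bash
python3 -c "
from h import *
rel([.6252,-.2137,.012],-58.8)"
```

```text
t 1.7 tcp [ 0.6165 -0.2183  0.2268] [-1.7999e+02 -1.0000e-02 -5.7910e+01] open 0.0877 F [ 0.1 -0.4 -0.1]
shift [ 0.0007 -0.0098  0.2148] turn [-0.01 -0.01  0.89]
```

```bash
python3 -m pendant '[[0.2,[0.0007,-0.0098,0],[0,0,0.9]],[0.2,[0.0007,-0.0098,0.04],[0,0,0.9]],[0.2,[0.0007,-0.0098,0.08],[0,0,0.9]],[0.2,[0.0007,-0.0098,0.12],[0,0,0.9]],[0.2,[0.0007,-0.0098,0.155],[0,0,0.9]],[0.2,[0.0007,-0.0098,0.18],[0,0,0.9]],[0.2,[0.0007,-0.0098,0.197],[0,0,0.9]],[0.2,[0.0007,-0.0098,0.208],[0,0,0.9]],[0.2,[0.0007,-0.0098,0.2145],[0,0,0.9]],[0.2,[0.0007,-0.0098,0.2145],[0,0,0.9]]]'
python3 -c "
from h import *
rel([.6252,-.2137,.012],-58.8)"
```

```text
clock: 2.53
tool_pos: [0.6254, -0.2129, 0.011]
orientation: [179.9, 0.0, -58.7]
force: [-0.6, -0.8, 0.3]
opening: 0.0527
gripper_force: 0.0
t 2.53 tcp [ 0.6254 -0.2129  0.011 ] [ 1.7993e+02  5.0000e-02 -5.8690e+01] open 0.0527 F [-0.6 -0.8  0.3]
shift [ 0.0005  0.0006 -0.001 ] turn [0.07 0.05 0.11]
```

```bash
python3 -m pendant '[[-1,[0,0,-0.001],[0,0,0]],[-1,[0,0,-0.001],[0,0,0]],[-1,[0,0,-0.001],[0,0,0]],[-1,[0,0,-0.001],[0,0,0]],[-1,[0,0,-0.001],[0,0,0]],[-1,[0,0,-0.001],[0,0,0]],[-1,[0,0,-0.001],[0,0,0]],[-1,[0,0,-0.001],[0,0,0]]]'
python3 -m pendant '[[-1,[0,0,-0.01],[0,0,0]],[-1,[0,0,-0.03],[0,0,0]],[-1,[0,0,-0.06],[0,0,0]],[-1,[0,0,-0.1],[0,0,0]],[-1,[0,0,-0.14],[0,0,0]],[-1,[0,0,-0.18],[0,0,0]],[-1,[0,0,-0.21],[0,0,0]],[-1,[0,0,-0.23],[0,0,0]],[-1,[0,0,-0.23],[0,0,0]]]'
python3 - <<'E'
from h import *
a=cv2.imread('pics/top1.png');b=cv2.imread('pics/side1.png')
p=viewer.camera_params("top");q=viewer.camera_params("side")
# tray outline in top picture: bamboo hue
h=cv2.cvtColor(a,cv2.COLOR_BGR2HSV); m=cv2.inRange(h,(5,70,40),(25,255,255)); m[:180]=0;m[250:]=0;m[:,:190]=0;m[:,275:]=0
ys,xs=np.nonzero(m);print(xs.min(),xs.max(),ys.min(),ys.max())
for r in (195,205,215,225,235): x=np.nonzero(m[r])[0];print(r,x.min(),x.max())
x=np.nonzero(m[:,230])[0];print(x.min(),x.max())
# handle ends/tray far corners triangulated: rough hand pixels
c=cv2.resize(b[195:290,240:345],(735,665//1),interpolation=cv2.INTER_CUBIC)
rel([.55,.127,.24],-90)
E
```

```text
clock: 3.2
tool_pos: [0.6262, -0.2128, 0.0141]
orientation: [-180.0, -0.1, -58.6]
force: [-1.8, 1.0, 7.5]
opening: 0.0273
gripper_force: 30.0
clock: 3.95
tool_pos: [0.6277, -0.2134, 0.2497]
orientation: [-179.6, -0.3, -58.6]
force: [1.2, -0.1, -0.2]
opening: 0.0275
gripper_force: 30.0
199 261 188 249
195 200 260
205 200 260
215 199 261
225 199 260
235 199 260
188 248
t 3.95 tcp [ 0.6277 -0.2134  0.2497] [-179.62   -0.35  -58.61] open 0.0275 F [ 1.2 -0.1 -0.2]
shift [-0.3311 -0.1109  0.0084] turn [-0.46 -0.23 31.39]
```

```bash
python3 -c "
from h import *
rel([.575,.19,.27],-90)"
```

```text
t 3.95 tcp [ 0.6277 -0.2134  0.2497] [-179.62   -0.35  -58.61] open 0.0275 F [ 1.2 -0.1 -0.2]
shift [-0.3717 -0.1653 -0.0214] turn [-0.46 -0.23 31.39]
```

```bash
python3 -m pendant '[[-1,[-0.01,-0.005,-0.02],[0,0,3]],[-1,[-0.04,-0.02,-0.02],[0,0,8]],[-1,[-0.372,-0.165,-0.02],[0,0,31.4]],[-1,[-0.372,-0.165,-0.02],[0,0,31.4]],[-1,[-0.372,-0.165,-0.02],[0,0,31.4]],[-1,[-0.372,-0.165,-0.02],[0,0,31.4]],[-1,[-0.372,-0.165,-0.02],[0,0,31.4]],[-1,[-0.372,-0.165,-0.02],[0,0,31.4]],[-1,[-0.372,-0.165,-0.02],[0,0,31.4]],[-1,[-0.372,-0.165,-0.02],[0,0,31.4]]]'
python3 -c "
from h import *
rel([.575,.19,.27],-90)"
```

```text
clock: 4.78
tool_pos: [0.5767, 0.1564, 0.2629]
orientation: [180.0, 0.0, -90.0]
force: [0.4, -0.0, -1.0]
opening: 0.0279
gripper_force: 30.0
t 4.78 tcp [0.5767 0.1564 0.2629] [179.96   0.   -90.03] open 0.0279 F [ 0.4 -0.  -1. ]
shift [-0.0335  0.0017 -0.0071] turn [ 0.04  0.   -0.03]
```

```bash
python3 -m pendant '[[-1,[-0.02,0,0],[0,0,0]],[-1,[-0.02,0,0],[0,0,0]],[-1,[-0.02,0,0],[0,0,0]],[-1,[-0.02,0,0],[0,0,0]],[-1,[-0.02,0,0],[0,0,0]],[-1,[-0.02,0,0],[0,0,0]]]'
python3 - <<'E'
from h import *
o=sensors.get_obs();print(o["tool_pos"],o["orientation"])
a,p=snap("wrist","w3")
np.save('w3E.npy',p["extrinsics"])
cv2.imwrite('pics/w3s.png',cv2.resize(a[...,::-1],(768,576),interpolation=cv2.INTER_CUBIC))
snap("side","side3")
E
```

```text
clock: 5.28
tool_pos: [0.578, 0.1736, 0.263]
orientation: [180.0, -0.0, -90.1]
force: [-0.9, 0.1, -1.1]
opening: 0.0275
gripper_force: 30.0
[0.57795805 0.17357539 0.26304716] [ 1.79989327e+02 -4.66233744e-03 -9.01116374e+01]
```

View pics/w3s.png

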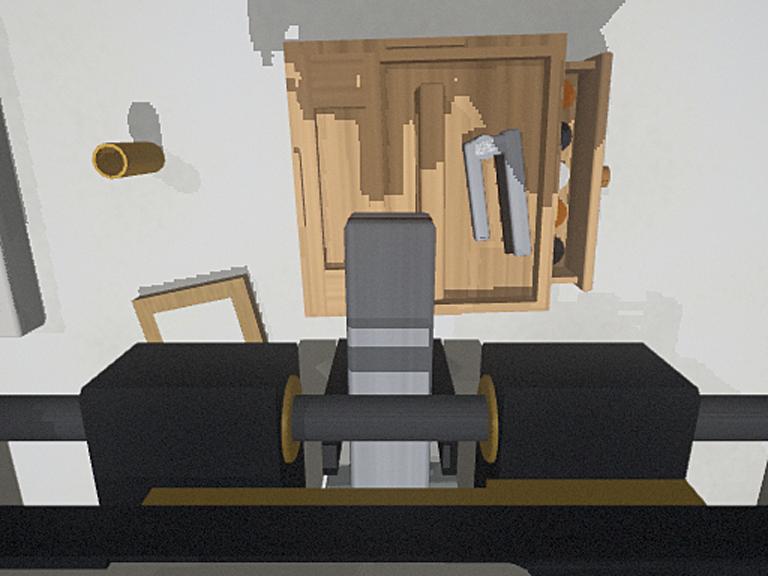

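The wrist picture (768x576) shows the harmonica held along the image's vertical at columns 346–433, square in the grip. The tray corners are near (284,41), (566,33), (549,308) and (304,317). The pocket's outer edge runs from (317,108) to (327,268) and the bar's far end is at (418–444,83). I work out the poses from these.

```bash
python3 - <<'E'
from h import *
p=viewer.camera_params("wrist");p["extrinsics"]=np.load('w3E.npy')
f=lambda u,v,z:ray(p,(u+.5)/1.5-.5,(v+.5)/1.5-.5,z).round(4)
for z in (.084,.090): print(z,[f(*c,z) for c in [(284,41),(566,33),(549,308),(304,317)]])
print("pocket",[f(*c,.084) for c in [(317,108),(327,268)]], "bar",f(418,83,.132),f(444,83,.132),f(443,205,.132))
a=cv2.imread('pics/w3.png')
g=a.mean(2).astype(int)
for r in (80,100,130,160,170): print(r,list(zip(range(190,246),g[r,190:246])) [::1] if 0 else g[r,190:246])
print("col222",g[160:215,222]); print("col 226",g[60:90,226])
c=a[55:215,185:300]
cv2.imwrite('pics/c3.png',cv2.resize(c,None,fx=3.7,fy=3.7,interpolation=cv2.INTER_CUBIC))
E
```

```text
0.084 [array([0.6437, 0.0424, 0.084 ]), array([0.4701, 0.0381, 0.084 ]), array([0.4646, 0.217 , 0.084 ]), array([0.6402, 0.2237, 0.084 ])]
0.09 [array([0.6426, 0.0434, 0.09  ]), array([0.472 , 0.0391, 0.09  ]), array([0.4667, 0.2149, 0.09  ]), array([0.6391, 0.2215, 0.09  ])]
pocket [array([0.625 , 0.0815, 0.084 ]), array([0.6224, 0.1873, 0.084 ])] bar [0.5632 0.0711 0.132 ] [0.5491 0.0711 0.132 ] [0.5477 0.137  0.132 ]
80 [214 215 205 157 164 171 170 171 169 173 174 176 173 179 180 181 175 173
 173 146  72 168 164 160 160 163 159 167 171 172 170 168 172 170 167 164
 166 165 169 162 153 153 155 160 162 168 168 105 107 111 112 116 114 115
 118 116]
100 [214 215 216 219 191 162 100 115 114 116 181 178 171 175 172 175 177 176
 170 172 170  92 146 166 165 160 173 167 170 173 172 173 170 170 170 167
 160 159 159 166 155 151 151 149 154 155 165 164 166 169 104 110 116 119
 114 114]
130 [215 215 214 216 215 216 207 169 174 173 178 123 113 184 173 174 174 173
 179 176 173 173 172  96 141 163 161 162 174 172 170 167 170 170 169 170
 171 167 163 160 165 169 168 159 154 155 155 158 162 163 166 165 170 176
 180 178]
160 [213 214 214 214 216 215 215 216 218 176 162 161 161 166 164 174 175 173
 169 169 173 178 174 171 167  94 143 161 162 161 161 172 166 164 167 168
 167 172 173 120  85  95 103 113 112 113 108 111 109 107 112 111 113 105
 110 111]
170 [214 214 214 213 212 212 214 216 215 218 156 163 155 163 163 164 176 171
 172 168 172 175 176 173 169 171  62 103 166 161 176 170 167 162 165 167
 167 168 172 145  79  99 107 113 114 112 110 108 110 107 112 112 111 105
 108 113]
col222 [166 163 164 166 164 166 166 168 166 165 167 168 166 168 178 115 112 118
  88  71 184 179 175 166 163 169 171 175 171 170 177 176 172 172 175 179
 179 171 167 165 171 175 176 175 170 170 172 168 168 165 157 218 216 214
 213]
col 226 [110 114 119 114 116 114 114 117 116 117 114  88  92 101 110 107 109 105
 106  99 166 160 160 158 161 160 162 161 159 162]
```

View pics/c3.png

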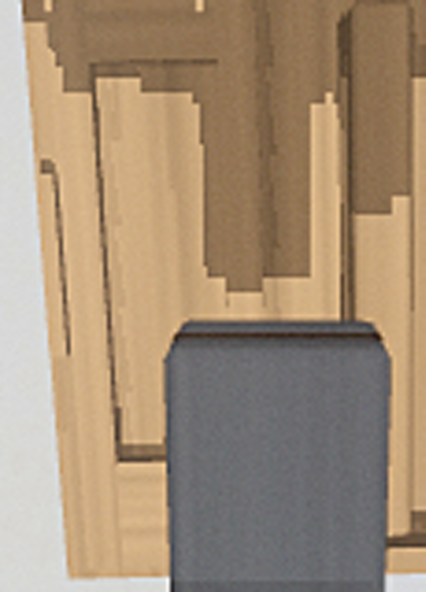

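The crop shows the pocket's rim. The outer edge runs from (93,65) to (118,460), the far end is at row 62 and the near end at row 460. The bar's inner edge is at column ~350 and the harmonica is square in the grip.

```bash
python3 - <<'E'
from h import *
p=viewer.camera_params("wrist");p["extrinsics"]=np.load('w3E.npy')
L=np.array([ray(p,c,r,.084) for c,r in [(209.5,80),(210.5,100),(212.5,130),(214.5,160),(215.5,170)]])
k=np.polyfit(L[:,1],L[:,0],1);print("outer edge",L.round(4)[:,:2],"yaw",-np.degrees(np.arctan(k[0])))
for r in (70.5,71,179,179.5): print("ends",r,ray(p,222,r,.084).round(4))
# harmonica held: bottom? front-top edge & long edges; top plane z = tcp-0.014+0.024 
zt=.263+.010
for u,v in [(346,225),(433,225),(348,335),(431,335)]: print("harm",ray(p,(u+.5)/1.5-.5,(v+.5)/1.5-.5,zt).round(4))
print("harm top end",ray(p,260,146,zt).round(4))
q=viewer.camera_params("side"); b=cv2.imread('pics/side3.png')
print("side px harm", proj(q,[.578,.17,.26]))
c=b[120:280,200:360]; cv2.imwrite('pics/s3c.png',cv2.resize(c,(600,600),interpolation=cv2.INTER_CUBIC))
E
```

```text
outer edge [[0.6269 0.089 ]
 [0.6267 0.1077]
 [0.6259 0.1369]
 [0.6251 0.1675]
 [0.6245 0.1781]] yaw 1.5333425913410739
ends 70.5 [0.6145 0.0803 0.084 ]
ends 71 [0.6146 0.0808 0.084 ]
ends 179 [0.618  0.1878 0.084 ]
ends 179.5 [0.618  0.1884 0.084 ]
harm [0.5918 0.1241 0.273 ]
harm [0.5656 0.1241 0.273 ]
harm [0.5921 0.1597 0.273 ]
harm [0.5654 0.1598 0.273 ]
harm top end [0.5785 0.1224 0.273 ]
side px harm [276.20553292 187.91588378]
```

View pics/s3c.png

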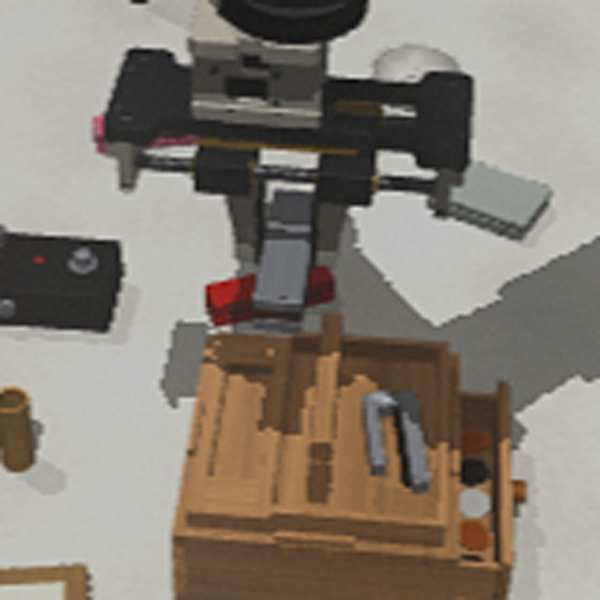

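The side crop shows the harmonica held level in the grip. The handle, capo and tray are untouched. I align over the pocket: centre (0.6095, 0.1343), tray yaw about 1.4°.

```bash
python3 -c "
from h import *
rel([.6089,.1345,.115],-88.6)"
```

```text
t 5.38 tcp [0.5781 0.1737 0.2631] [-180.      0.    -90.11] open 0.0275 F [-0.1 -0.2 -1.2]
shift [ 0.0391 -0.0309  0.1481] turn [-0.    0.   -1.51]
```

```bash
python3 -m pendant '[[-1,[0.015,-0.012,0],[0,0,-1.5]],[-1,[0.039,-0.031,0],[0,0,-1.5]],[-1,[0.039,-0.031,0.02],[0,0,-1.5]],[-1,[0.039,-0.031,0.05],[0,0,-1.5]],[-1,[0.039,-0.031,0.085],[0,0,-1.5]],[-1,[0.039,-0.031,0.115],[0,0,-1.5]],[-1,[0.039,-0.031,0.135],[0,0,-1.5]],[-1,[0.039,-0.031,0.148],[0,0,-1.5]],[-1,[0.039,-0.031,0.148],[0,0,-1.5]],[-1,[0.039,-0.031,0.148],[0,0,-1.5]]]'
python3 - <<'E'
from h import *
rel([.6089,.1345,.088],-88.6)
snap("side","side4")
E
```

```text
clock: 6.22
tool_pos: [0.6089, 0.135, 0.1148]
orientation: [179.9, -0.1, -88.6]
force: [-0.3, 0.1, -0.7]
opening: 0.0277
gripper_force: 30.0
t 6.22 tcp [0.6089 0.135  0.1148] [ 1.7994e+02 -5.0000e-02 -8.8560e+01] open 0.0277 F [-0.3  0.1 -0.7]
shift [ 0.0005 -0.      0.0268] turn [ 0.06 -0.05  0.04]
```

```bash
python3 -m pendant '[[-1,[0.0004,0,0.005],[0,0,0]],[-1,[0.0004,0,0.01],[0,0,0]],[-1,[0.0004,0,0.015],[0,0,0]],[-1,[0.0004,0,0.018],[0,0,0]],[-1,[0.0004,0,0.02],[0,0,0]],[-1,[0.0004,0,0.022],[0,0,0]],[-1,[0.0004,0,0.022],[0,0,0]]]'
python3 -m pendant '[[-1,[0,0,0.001],[0,0,0]],[-1,[0,0,0.002],[0,0,0]],[-1,[0,0,0.003],[0,0,0]],[-1,[0,0,0.003],[0,0,0]]]'
```

```text
clock: 6.85
tool_pos: [0.6087, 0.1352, 0.0926]
orientation: [180.0, -0.0, -88.5]
force: [-0.4, 0.2, -1.2]
opening: 0.0279
gripper_force: 30.0
clock: 7.18
tool_pos: [0.609, 0.1354, 0.0902]
orientation: [-180.0, 0.0, -88.5]
force: [-0.6, -0.5, -0.9]
opening: 0.0273
gripper_force: 30.0
```

```bash
python3 -m pendant '[[-1,[0.0005,0,0.001],[0,0,0]],[-1,[0.0005,0,0.001],[0,0,0]],[-1,[0.0005,0,0.002],[0,0,0]],[-1,[0.0005,0,0.002],[0,0,0]]]'

```

```text
clock: 7.52
tool_pos: [0.6091, 0.1353, 0.0901]
orientation: [-179.9, 0.0, -88.5]
force: [-8.0, 1.5, 12.7]
opening: 0.0273
gripper_force: 30.0
```

```bash
python3 -m pendant '[[-1,[0,0,-0.0015],[0,0,0]],[-0.25,[0,0,-0.0015],[0,0,0]],[-0.15,[0,0,-0.0015],[0,0,0]],[-0.1,[0,0,-0.0015],[0,0,0]],[-0.1,[0,0,-0.0015],[0,0,0]],[-0.1,[0,0,-0.0015],[0,0,0]]]'
```

```text
clock: 8.02
tool_pos: [0.6089, 0.1347, 0.0893]
orientation: [180.0, -0.0, -88.5]
force: [0.3, -0.5, -0.5]
opening: 0.0391
gripper_force: 0.0
```

```bash
python3 -m pendant '[[-0.1,[0,0,-0.01],[0,0,0]],[-0.1,[0,0,-0.03],[0,0,0]],[-0.1,[0,0,-0.06],[0,0,0]],[-0.1,[0,0,-0.1],[0,0,0]],[-0.1,[0,0,-0.14],[0,0,0]],[-0.1,[-0.04,0.035,-0.17],[0,0,0]],[-0.1,[-0.06,0.055,-0.175],[0,0,0]],[-0.1,[-0.06,0.055,-0.175],[0,0,0]],[-0.1,[-0.06,0.055,-0.175],[0,0,0]],[-0.1,[-0.06,0.055,-0.175],[0,0,0]]]'
python3 - <<'E'
from h import *
a,p=snap("wrist","w5"); np.save('w5E.npy',p["extrinsics"])
cv2.imwrite('pics/w5s.png',cv2.resize(a[0:240,130:450,::-1],(800,600),interpolation=cv2.INTER_CUBIC))
snap("side","side5")
E
```

```text
clock: 8.85
tool_pos: [0.5522, 0.1937, 0.2655]
orientation: [-179.9, 0.0, -88.4]
force: [0.2, -0.4, -0.4]
opening: 0.0392
gripper_force: 0.0
```

View pics/w5s.png

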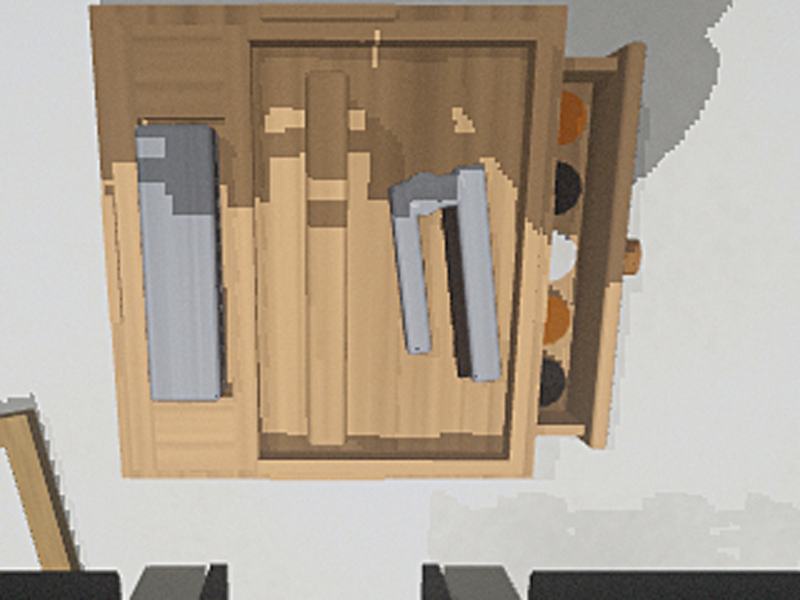

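The picture shows the harmonica lying in the pocket, with its top face at crop corners (138,125), (215,125), (220,400) and (152,400). The capo is in its bay, and the bar runs from (306–347,72) to (308–345,445). I check the seating height and work out the bar's pose.

```bash
python3 - <<'E'
from h import *
p=viewer.camera_params("wrist");p["extrinsics"]=np.load('w5E.npy')
f=lambda u,v,z:ray(p,130+(u+.5)/2.5-.5,(v+.5)/2.5-.5,z)
H=[f(*c,.100) for c in [(137,125),(215,125),(220,400),(151,400)]]
print("harm",np.round(H,4)[:,:2].tolist(),"c",np.mean(H,0).round(4))
d=(H[2]+H[3]-H[0]-H[1])/2;print("len",np.linalg.norm(d),"yaw",np.degrees(np.arctan2(-d[0],d[1])))
B=[f(*c,.132) for c in [(306,72),(347,72),(345,445),(308,445)]]
d=(B[2]+B[3]-B[0]-B[1])/2
print("bar",np.round(B,4)[:,:2].tolist(),"c",np.mean(B,0).round(4),np.linalg.norm(d),np.degrees(np.arctan2(-d[0],d[1])))
c=np.mean(B,0); rel([c[0],c[1],.104],-88.6)
E
```

```text
harm [[0.624, 0.0855], [0.5958, 0.0847], [0.5947, 0.186], [0.622, 0.1867]] c [0.6092 0.1357 0.1   ]
len 0.10120932355763353 yaw 0.8754984620659736
bar [[0.5625, 0.0714], [0.5493, 0.071], [0.5456, 0.1946], [0.559, 0.195]] c [0.5541 0.133  0.132 ] 0.12360478502646814 1.6572918260605882
t 8.95 tcp [0.5525 0.1928 0.2642] [ 1.7996e+02 -3.0000e-02 -8.8540e+01] open 0.0397 F [0.8 0.5 0.4]
shift [ 0.0598 -0.0002  0.1603] turn [ 0.04 -0.03  0.06]
```

Measured at z = 0.100, the harmonica's length is 101 mm, which fits fully seated, and it is within 1° of the tray. Next I go to the handle.

```bash
python3 -m pendant '[[-0.18,[0.03,0,0],[0,0,0]],[-0.18,[0.06,0,0],[0,0,0]],[-0.18,[0.06,0,0.03],[0,0,0]],[-0.18,[0.06,0,0.065],[0,0,0]],[-0.18,[0.06,0,0.095],[0,0,0]],[-0.18,[0.06,0,0.12],[0,0,0]],[-0.18,[0.06,0,0.14],[0,0,0]],[-0.18,[0.06,0,0.152],[0,0,0]],[-0.18,[0.06,0,0.158],[0,0,0]],[-0.18,[0.06,0,0.158],[0,0,0]]]'
python3 -m pendant '[[-0.18,[0,0,0],[0,0,0]],[-0.18,[0,0,0],[0,0,0]]]'
```

```text
clock: 9.78
tool_pos: [0.5534, 0.1321, 0.1045]
orientation: [179.8, -0.1, -88.6]
force: [0.3, 0.0, 0.1]
opening: 0.0358
gripper_force: 0.0
clock: 9.95
tool_pos: [0.5547, 0.1334, 0.1074]
orientation: [-179.9, 0.0, -88.5]
force: [0.7, -0.6, -0.7]
opening: 0.0357
gripper_force: 0.0
```

Centred within 1 mm. I close on the bar.

```bash
python3 -m pendant '[[-0.3,[0,0,0.001],[0,0,0]],[-1,[0,0,0.001],[0,0,0]],[-1,[0,0,0.001],[0,0,0]],[-1,[0,0,0.001],[0,0,0]],[-1,[0,0,0.001],[0,0,0]],[-1,[0,0,0.001],[0,0,0]],[-1,[0,0,0.001],[0,0,0]],[-1,[0,0,0.001],[0,0,0]],[-1,[0,0,0.001],[0,0,0]]]'
python3 -m pendant '[[-1,[0,0,0],[0,0,0]],[-1,[0,0,0],[0,0,0]]]'
```

```text
clock: 10.7
tool_pos: [0.5539, 0.1334, 0.1059]
orientation: [-180.0, 0.0, -88.5]
force: [-3.6, -0.2, 6.3]
opening: 0.014
gripper_force: 30.0
clock: 10.87
tool_pos: [0.5539, 0.1335, 0.1059]
orientation: [-180.0, 0.0, -88.5]
force: [-4.2, 0.4, 5.5]
opening: 0.0139
gripper_force: 30.0
```

Gripped at 14 mm. I lift slowly: the first few millimetres, then up.

```bash
python3 -m pendant '[[-1,[0,0,-0.001],[0,0,0]],[-1,[0,0,-0.002],[0,0,0]],[-1,[0,0,-0.004],[0,0,0]],[-1,[0,0,-0.006],[0,0,0]],[-1,[0,0,-0.009],[0,0,0]],[-1,[0,0,-0.012],[0,0,0]],[-1,[0,0,-0.015],[0,0,0]],[-1,[0,0,-0.018],[0,0,0]],[-1,[0,0,-0.02],[0,0,0]],[-1,[0,0,-0.02],[0,0,0]]]'
python3 -m pendant '[[-1,[0,0,0],[0,0,0]],[-1,[0,0,0],[0,0,0]],[-1,[0,0,0],[0,0,0]]]'
```

```text
clock: 11.7
tool_pos: [0.5543, 0.1335, 0.1262]
orientation: [-179.9, 0.0, -88.5]
force: [-0.1, -0.0, -4.9]
opening: 0.0135
gripper_force: 30.0
clock: 11.95
tool_pos: [0.5538, 0.1333, 0.1254]
orientation: [180.0, -0.0, -88.5]
force: [-0.2, 0.2, -6.7]
opening: 0.0136
gripper_force: 30.0
```

```bash
python3 -m pendant '[[-1,[0,0,-0.004],[0,0,0]],[-1,[0,0,-0.012],[0,0,0]],[-1,[0,0,-0.022],[0,0,0]],[-1,[0,0,-0.034],[0,0,0]],[-1,[0,0,-0.046],[0,0,0]],[-1,[0,0,-0.058],[0,0,0]],[-1,[0,0,-0.068],[0,0,0]],[-1,[0,0,-0.075],[0,0,0]],[-1,[0,0,-0.079],[0,0,0]],[-1,[0,0,-0.08],[0,0,0]]]'
python3 -m pendant '[[-1,[0,0,0],[0,0,0]],[-1,[0,0,0],[0,0,0]],[-1,[0,0,0],[0,0,0]],[-1,[0,0,0],[0,0,0]],[-1,[0,0,0],[0,0,0]],[-1,[0,0,0],[0,0,0]],[-1,[0,0,0],[0,0,0]],[-1,[0,0,0],[0,0,0]]]'
python3 - <<'E'
from h import *
a,p=snap("side","side6")
print(sensors.get_obs()["moment"])
b,_=snap("wrist","w6")
u,v=proj(p,[.554,.133,.19]).astype(int); y,x=max(0,v-95),max(0,u-95)
c=cv2.resize(a[y:y+190,x:x+190,::-1],(400,400),interpolation=cv2.INTER_CUBIC)
d=cv2.resize(b[:,:,::-1],(400,300))
d=np.vstack([d,np.zeros((100,400,3),np.uint8)])
cv2.imwrite('pics/fin.png',np.hstack([c,d]))
E
```

```text
clock: 12.78
tool_pos: [0.5542, 0.1335, 0.2066]
orientation: [-179.9, 0.0, -88.5]
force: [0.1, 0.3, -4.8]
opening: 0.0142
gripper_force: 30.0
clock: 13.45
tool_pos: [0.554, 0.1334, 0.2055]
orientation: [180.0, -0.0, -88.5]
force: [0.1, -0.7, -5.3]
opening: 0.0139
gripper_force: 30.0
[0.06956905 0.11535352 0.02037982]
```

View pics/fin.png

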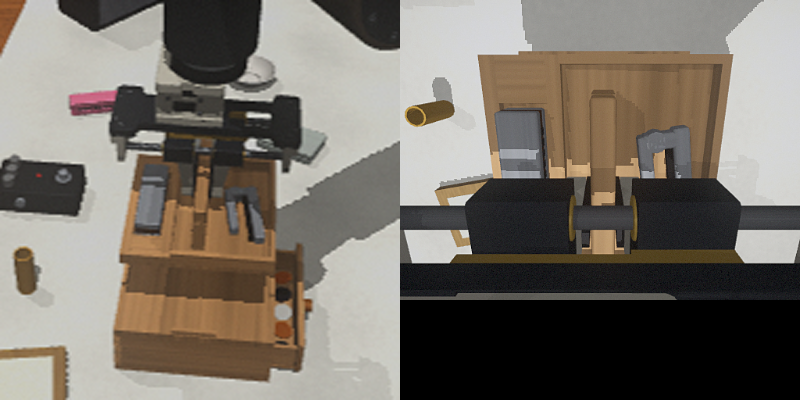

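The tray hangs level, 100 mm above the lower tier. The harmonica, at left crop (150,200), is in its pocket and the capo (245,210) is in its bay. The bystanders in view haven't moved. I hand the job in.

```bash
python3 -c "
from h import *
print(workorder.close_job())"
```

```text
the job is handed in; nothing more can be done
None
```

The harmonica is seated in its pocket, the arm is holding the tray level about 10 cm above the lower tier with the harmonica and capo in it, and the job is handed in at about 13.5 s; the hand-in returned no verdict.

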